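Stack discs on a cam lift and hold its lever at top lift

ROBOT

A 7-joint arm with a two-finger parallel gripper is mounted at the origin on the work surface. World frame = base frame: x ahead of the robot, y to its left, z up, the work surface at z = 0. Lengths are in m, angles in rad, forces in N, time in s.
With the tool pointing down it reaches from about 0.425 to 0.925 m from the base axis. Payload 6.8 kg.
Tool frame: the origin (TCP) lies midway between the tips of the shut fingers; the grasp point (between the pads) lies 19 mm behind it; z points along the fingers, y is the line along which they close (so a half turn about z gives the same grasp; the last joint's range is limited). The gripper opens to 85 mm and grips with 20 to 120 N. Pads are 22 mm wide; open, the fingers measure 114 mm over their backs; the gripper's body (76 mm by 85 mm) begins 54 mm behind the grasp point. The pads swing forward as they close: fully open they stand 13 mm farther back than shut.
Start: joints at [1.18, 0.477, 0.022, 1.555, -0.011, 1.109, -0.083], TCP at [0.188, -0.648, 0.231] pointing down, gripper open.
Joint ranges: [-2.96, 2.96], [-0.34, 2.1], [-1.41, 1.46], [0.24, 2.44], [-1.37, 4.51], [0.17, 1.92], [-2.96, 2.96]. Speed limits (rad/s): [2.39, 2.39, 3.14, 3.14, 3.14, 3.14, 3.14].

INTERFACE

Orientations are given as a unit quaternion [w, x, y, z].
In Python, from station import bot gives the robot as it stands.
- The arm moves only by the tool jog_arm, never from a script. Its argument "rows" is a list of rows, each an object of numbers: "fingers": the finger opening in mm, from 0 to 85.4; "x", "y", "z": the shift along the tool's x, y, z in mm; "ax", "ay", "az": the turn, a rotation vector about the tool's x, y, z in degrees. A call has exactly 8 rows; each row shifts and turns the commanded pose from where the row before left it, along the tool's axes as they then stand; what a row does not reach is not made up. A row lasts 1/10 s, in which the tool goes at most 50 mm and 8.59 degrees, less where a joint would pass 70% of its speed; a pose out of reach is approached as far as the arm can. A call with a gripper value outside its range is refused whole. The fingers move at their own pace and stop on an object; "force" is the grip in N (left out, the last holds). Time passes only in rows, so rows that do not move let the fingers close, or fill a call up. It gives the time, the measured TCP pose, the force, the opening and the grip force at its end, in the units of the state.
- bot.get_obs(): the state, without advancing time (a new reading comes with each control period).
- bot.read_camera(name): name is "side" or "top"; returns a dict with "pixels" (384x512x3 uint8, red, green, blue), "vertical_fov" (degrees; the focal length in pixels is half the picture's height over the tangent of half this angle, whatever the lens; pixels are square), "cx", "cy" (the principal point, pixels), "world_from_camera" (4x4, takes a point from camera to world coordinates). Camera axes: x right, y down, z forward; pixel columns grow to the right and rows downward; lengths in m; the calibration is good to about 2 mm. A picture is of the moment at which its call begins. There is no depth.
- bot.hand_in(): hands the job in; it is judged then, once.
The state is a dict: "t": time; "q": joint angles; "joint_vel": joint speeds; "joint_torque": joint torques, N m; "eef_pos": TCP position; "tool_rot": TCP orientation; "contact_force": force on the tool from outside, world axes, zero at the start; "torque": the same for the moment, N m; "gripper_width": opening from 0.0 (shut) to 1.0 (fully open); "grasp_force": force on a finger pad.
Only numpy, scipy, OpenCV 4.12 (cv2) and the standard library are available. Lean on these libraries where they do the work, as an engineer would, in place of code of your own. Each camera call takes 0.05 s, during which the arm holds its last target. There are 200 camera calls.

TASK

With the cam lift's lever still down, set the plywood disc flat and centred on the round dark steel platen, then the aluminium disc flat and centred on top of it, placing them rather than dropping them. Then swing the lever by its red grip to the cam's highest lift, where it stands straight up, and finish while still holding it by that grip against its spring, with the stack still centred and not touched. Leave the wood block, white bin and screwdriver where they are.

Things in the scene. Friction and masses are not known exactly. Their poses are not given: they have to be found in the camera images.
- stand: Cam lift bolted to the bench: grey base plate 160 x 190 x 12 mm (its origin is on the bench straight below the platen's centre; the plate spans x -80 to 80, y -115 to 75 mm in its own axes), two dark cheeks 50 x 12 mm, up to 74 mm high, under the platen. Its z is up; its y runs along the cam axle; the lever is on its -y side. Its yaw on the bench varies.
- platen_top (a point): Centre of the top face of the round dark steel platen, 84 mm diameter, 10 mm thick, level, its top is 105 mm above the bench with the lever down and 122 mm at the cam's highest lift. The platen only slides straight up and down, driven by the brass eccentric cam and its strap.
- platen (a joint): Lift of the platen in m: 0 with the lever down, greatest (about 0.017) when the lever stands straight up.
- lever (a joint): Angle of the cam lever in rad, turning about the stand's y axis: 0 = resting on its lower stop, leaning 1.25 rad (72 degrees) from vertical towards the stand's -x side (the robot's side); 1.25 = straight up, highest lift; it can run past the top to a stop at 1.75, where the lift is lower again. A spring always pulls it back to 0 with 0.25 (down) to 0.45 N m (upright), that is 2 to 4 N at the red grip: it falls back if let go.
- lever_grip: The red grip on the lever's end, origin at its centre: a round sleeve 18 mm in diameter and 62 mm long, lying level along the stand's y axis and turning freely on its pin, so it can be pinched from above across the stand's x and carried round the arc without turning the hand. The flat steel lever arm (14 x 10 mm) meets it at its inner end, 36 mm towards the platen (+y). The grip is 130 mm from the axle: 93 mm above the bench with the lever down, 182 mm when upright.
- lever_pivot (a point): Point on the cam axle's centre line abreast of the red grip, 52 mm above the bench; the grip's centre circles it at 130 mm in the plane across the stand's y axis. 142 mm from the platen's centre along the stand's -y.
- ply_disc: Plywood backing disc, 60 mm diameter, 16 mm thick, 35 g, lying flat on the bench; origin at the centre of its underside, z up.
- alu_disc: Bright aluminium disc, 50 mm diameter, 12 mm thick, 64 g, lying flat on the bench; origin at the centre of its underside, z up.
- wood_block: Bystander: pale wood block 90 x 90 x 70 mm, loose; origin at the centre of its underside.
- white_bin: Bystander: empty white plastic bin 180 x 110 x 70 mm, loose; origin at the centre of its underside.
- screwdriver: Bystander: screwdriver with orange handle, about 200 mm long, lying on the bench beyond the cam lift; x along its length.
Not all that is in view belongs to the job. Of the things that look like the ply_disc, take the one that is nearest to the robot's base at the start.

How it is judged:
On the way, in this order (a step that is already met when the one before it is completed fails the run):
1. the plywood disc lies centred on the platen, let go, with the lever down (horizontal distance between ply_disc and platen_top below 0.008 m and z of ply_disc in the frame of platen_top between -0.003 and 0.003 m and angle between ply_disc's own z axis and vertical below 0.1 rad and linear speed of ply_disc below 0.02 m/s and contact force between each of the fingers, the arm and ply_disc below 0.05 N and value of joint lever below 0.2 rad), for 0.2 s.
2. the aluminium disc lies centred on the plywood disc, let go, with the lever still down (all of step 1 and horizontal distance between alu_disc and platen_top below 0.008 m and z of alu_disc in the frame of platen_top between 0.013 and 0.019 m and angle between alu_disc's own z axis and vertical below 0.1 rad and linear speed of alu_disc below 0.02 m/s and contact force between each of the fingers, the arm and alu_disc below 0.05 N), for 0.2 s.
At the end, for the whole second after the job is handed in: Red grip held by the robot (over 0.5 N), still, within 0.15 rad of upright (joint 1.25), platen lifted over 16 mm; plywood disc flat on the platen, aluminium disc flat on it, both within 8 mm of the platen centre, at rest, untouched by the robot (horizontal distance between each of ply_disc, alu_disc and platen_top below 0.008 m and z of ply_disc in the frame of platen_top between -0.003 and 0.003 m and angle between each of ply_disc, alu_disc's own z axis and vertical below 0.1 rad and linear speed of each of ply_disc, alu_disc below 0.02 m/s and contact force between each of the fingers, the arm and ply_disc below 0.05 N and z of alu_disc in the frame of platen_top between 0.013 and 0.019 m and contact force between each of the fingers, the arm and alu_disc below 0.05 N and value of joint lever between 1.1 and 1.4 rad and value of joint platen above 0.016 m and contact force between any of the fingers, the arm and lever_grip above 0.5 N and not (velocity of joint lever above 0.1 rad/s) and velocity of joint lever above -0.1 rad/s); the arm keeps its last pose, push and grip.
It fails at once if a disc is dropped (falls free faster than 0.6 m/s, about 18 mm) ((contact force between ply_disc and anything else below 0.01 N and linear speed of ply_disc above 0.6 m/s) or (contact force between alu_disc and anything else below 0.01 N and linear speed of alu_disc above 0.6 m/s)).
It fails at once if a bystander is moved more than 20 mm (distance of any of wood_block, white_bin, screwdriver from where it was at the start of the episode above 0.02 m).
It also fails if it takes over 70 s, if anything falls off the work surface, if the arm or the gripper's body presses on something with over 40 N, if the wrist force passes 120 N, or if a joint passes its speed limit or range.

## Working session

There is one attempt and no reset: what is moved stays moved. The work goes in short steps, Python scripts to look and compute and a tool call to move; the robot and the scene stay as the last step left them, time stands still between calls to the robot, and variables do not carry over. Pictures are saved under pics/ and viewed, at most 10 in all, crops included, and the job is handed in when it is done.

Besides the shell and the picture viewer there is one more tool, called by a JSON object that holds its "fn" and its "kwargs", one argument or row to a line. jog_arm: Moves the arm, as the interface text tells. Its arguments: {"type":"object","properties":{"rows":{"type":"array","items":{"type":"object","properties":{"fingers":{"type":"number"},"x":{"type":"number"},"y":{"type":"number"},"z":{"type":"number"},"ax":{"type":"number"},"ay":{"type":"number"},"az":{"type":"number"}}}},"force":{"type":"number"}},"required":["rows"]}

```bash
mkdir -p pics; ls; cat > h.py <<'E'
import numpy as np, cv2
from station import bot
def cam(n,save=None):
    c=bot.read_camera(n)
    if save: cv2.imwrite('pics/'+save,cv2.cvtColor(c['pixels'],cv2.COLOR_RGB2BGR))
    return c
def ray(c,u,v):
    f=c['pixels'].shape[0]/2/np.tan(np.radians(c['vertical_fov'])/2)
    T=np.array(c['world_from_camera']);d=T[:3,:3]@np.array([(u-c['cx'])/f,(v-c['cy'])/f,1]);return T[:3,3],d
def onz(c,u,v,z):
    o,d=ray(c,u,v);return o+d*(z-o[2])/d[2]
E
python3 - <<'E'
from h import *
for n in('top','side'):
    c=cam(n,n+'0.png');print(n,c['vertical_fov'],c['cx'],c['cy'],np.round(c['world_from_camera'],3).tolist())
o=bot.get_obs();print(o)
E
```

```text
pics
top 48.62323063382972 256.7184510205873 192.71960519575077 [[-0.019, -0.998, 0.055, 0.516], [-1.0, 0.018, -0.018, 0.009], [0.017, -0.055, -0.998, 1.405], [0.0, 0.0, 0.0, 1.0]]
side 43.86111845626398 262.16214092316613 197.66896826104013 [[-0.886, -0.315, 0.34, 0.113], [-0.464, 0.603, -0.649, 0.942], [-0.0, -0.733, -0.68, 1.092], [0.0, 0.0, 0.0, 1.0]]
{'t': 0.1, 'q': array([ 1.1798715 ,  0.47773003,  0.0223571 ,  1.55634227, -0.01149851,
        1.1093368 , -0.08311802]), 'joint_vel': array([ 0.00080455, -0.00148044,  0.00134623, -0.00311469, -0.00164073,
       -0.00128715,  0.00056237]), 'joint_torque': array([ 4.72054118e-03, -5.97759497e+01,  1.61329530e+00, -2.81954098e+01,
        1.26801108e-02,  5.01928967e-03,  1.08346944e-05]), 'eef_pos': array([ 0.18820025, -0.64766838,  0.23041915]), 'tool_rot': array([-8.23807943e-04,  9.90018272e-01,  1.40936542e-01, -1.83635038e-04]), 'contact_force': array([ 0.25908205,  0.40599907, -0.55226441]), 'torque': array([-0.00794948,  0.00685348,  0.01237451]), 'grasp_force': 0.0, 'gripper_width': 1.0023049368974564}
```

View pics/top0.png

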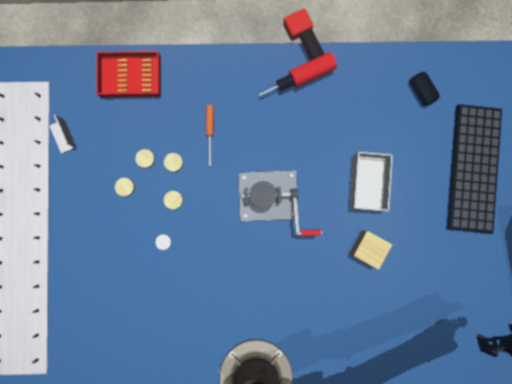

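View pics/side0.png

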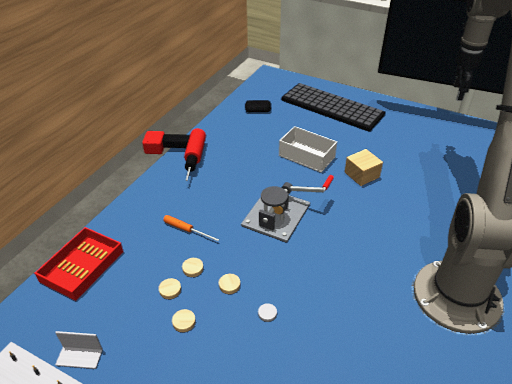

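The top view shows four pale discs at (145,158), (173,162), (124,187) and (173,200), with the last nearest the base. The aluminium disc is at (163,242), the platen at (263,196) and the red grip at (311,233). The side view agrees: aluminium disc at (267,312), platen at (274,196), red grip at (328,183).

```bash
cat >> h.py <<'E'
def blobs(c,lo,hi,amin=20,roi=None):
    h=cv2.cvtColor(c['pixels'],cv2.COLOR_RGB2HSV);m=cv2.inRange(h,np.array(lo),np.array(hi))
    if roi: 
        k=np.zeros_like(m);k[roi[1]:roi[3],roi[0]:roi[2]]=1;m=m*k
    cs,_=cv2.findContours(m,cv2.RETR_EXTERNAL,cv2.CHAIN_APPROX_NONE);out=[]
    for q in cs:
        if cv2.contourArea(q)>=amin:
            M=cv2.moments(q);out.append((M['m10']/M['m00'],M['m01']/M['m00'],cv2.contourArea(q),q))
    return out
E
python3 - <<'E'
from h import *
for n,rois in(('top',dict(ply=(110,140,190,215),alu=(150,230,176,255),plat=(245,178,282,212),grip=(297,225,325,240),plate=(235,165,302,225))),
       ('side',dict(ply=(150,250,245,335),alu=(255,300,280,325),plat=(255,180,292,215),grip=(318,172,336,192)))):
    c=cam(n)
    h=cv2.cvtColor(c['pixels'],cv2.COLOR_RGB2HSV)
    R=dict(ply=((15,40,120),(40,255,255),.016),alu=((0,0,150),(180,60,255),.012),plat=((0,0,0),(180,120,105),.105),grip=((0,150,80),(8,255,255),.093),plate=((0,0,105),(180,70,255),.012))
    for k,r in rois.items():
        lo,hi,z=R[k]
        for b in blobs(c,lo,hi,20,r):
            P=[onz(c,*p[0],z)[:2] for p in b[3]]
            rr=cv2.minAreaRect(np.array(P,np.float32)*1000)
            print(n,k,np.round(b[:3],1),onz(c,b[0],b[1],z).round(4)[:2],np.round(rr[0],1),np.round(rr[1],1),round(rr[2],1))
    cv2.imwrite(f'pics/z_{n}.png',cv2.resize(cv2.cvtColor(c['pixels'],cv2.COLOR_RGB2BGR)[155:245,225:345],None,fx=6,fy=6,interpolation=cv2.INTER_NEAREST))
    print(h[196,263] if n=='top' else h[194,274])
E
```

```text
top ply [172.7 199.7 216.5] [0.5748 0.2575] [574.6 257.4] [53.2 55. ] 44.3
top ply [124.3 186.7 228.5] [0.62   0.4144] [620.7 413.8] [55.1 55.7] 89.8
top ply [173. 162. 215.] [0.6982 0.2557] [698.3 255.6] [52.2 52.8] 89.5
top ply [144.6 158.2 220. ] [0.7123 0.348 ] [713.  348.4] [55.5 52.7] 89.1
top alu [162.8 241.7 180.5] [0.439  0.2915] [439.6 292.4] [48.7 48.5] 88.9
top plate [ 268.   195.8 2706. ] [ 0.5818 -0.0536] [576.5 -55. ] [193.3 174.3] 89.0
[109  30 120]
side ply [183.1 319.3 341. ] [0.6172 0.4223] [618.  421.6] [57. 61.] 33.6
side ply [169.3 287.3 286. ] [0.7092 0.3555] [709.1 354.4] [57.5 61.4] 36.6
side ply [229.  282.7 285.5] [0.5711 0.2656] [570.3 267.5] [55.9 65.6] 29.7
side ply [192.2 265.9 249. ] [0.6951 0.2632] [695.4 263.3] [58.1 58.5] 27.6
side alu [267. 311. 215.] [0.4365 0.2962] [436.  297.2] [47.9 46.4] 27.6
side plat [274.9 201.8 510. ] [ 0.5637 -0.0018] [568.4 -18. ] [ 92.3 144.6] 23.2
side grip [327.9 181.3  39.5] [ 0.4616 -0.1773] [ 461.8 -176.1] [13.7 63.5] 1.2
[120   5 106]
```

View pics/z_top.png

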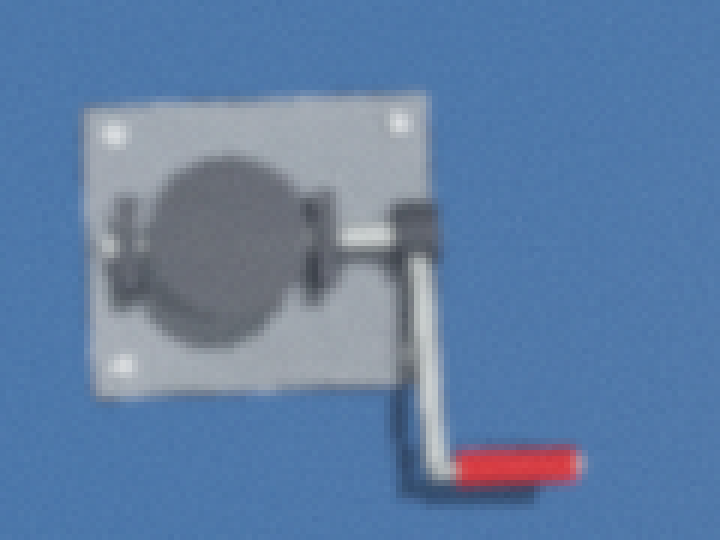

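The zoomed crop shows the platen circle centred near full-picture pixel (263,197). The base plate is tilted about 1–2°, and the red grip spans (301..322, 232).

```bash
cat >> h.py <<'E'
def grip(c,z,roi=None):
    h=cv2.cvtColor(c['pixels'],cv2.COLOR_RGB2HSV);m=cv2.inRange(h,np.array((0,130,90)),np.array((8,255,255)))|cv2.inRange(h,np.array((168,130,90)),np.array((180,255,255)))
    if roi: k=np.zeros_like(m);k[roi[1]:roi[3],roi[0]:roi[2]]=1;m=m*k
    ys,xs=np.nonzero(m);P=np.array([onz(c,u,v,z)[:2] for u,v in zip(xs,ys)],np.float32)*1000
    return xs.mean(),ys.mean(),len(xs),cv2.minAreaRect(P)
E
python3 - <<'E'
from h import *
c=cam('top')
h=cv2.cvtColor(c['pixels'],cv2.COLOR_RGB2HSV);g=c['pixels'].mean(2)
m=((g<140)&(h[...,1]<90)).astype(np.uint8)*255;k=np.zeros_like(m);k[178:216,240:285]=1
m=cv2.morphologyEx(m*k,cv2.MORPH_OPEN,cv2.getStructuringElement(cv2.MORPH_ELLIPSE,(13,13)))
q=max(cv2.findContours(m,0,1)[0],key=cv2.contourArea);P=np.array([onz(c,*p[0],.105)[:2]*1000 for p in q],np.float32)
print('platen',cv2.fitEllipse(P),cv2.minEnclosingCircle(P),g[190:203:4,255:272:5])
print('grip',grip(c,.093,(295,222,330,245)))
B=blobs(c,(0,0,125),(180,100,255),500,(235,165,302,225))
for b in B:
  P=np.array([onz(c,*p[0],.012)[:2]*1000 for p in b[3]],np.float32); print('plate ',cv2.minAreaRect(P))
  # far edge (max x) and left edge lines
  for nm,s in(('far',(P[:,0]>P[:,0].max()-12)&(abs(P[:,1]+30)<60)),('left',(P[:,1]>P[:,1].max()-12)&(abs(P[:,0]-570)<55))):
    print(nm,cv2.fitLine(P[s],cv2.DIST_HUBER,0,.01,.01).ravel())
s=cam('side'); print('side grip',[r for r in [grip(s,.093,(316,170,338,194))]])
E
```

```text
platen ((576.057373046875, -30.22850227355957), (86.84654998779297, 110.52731323242188), 24.20087432861328) ((575.8284301757812, -29.483747482299805), 59.14823532104492) [[112.66666667 114.66666667 113.         113.        ]
 [112.         113.66666667 111.66666667 114.66666667]
 [112.         110.         109.33333333 110.66666667]
 [113.66666667 112.66666667 112.66666667 113.        ]]
grip (np.float64(310.33962264150944), np.float64(232.33018867924528), 106, ((462.53607177734375, -178.6553497314453), (58.70991897583008, 15.356568336486816), 88.87226104736328))
plate  ((575.6378173828125, -53.64588928222656), (180.7237091064453, 195.00942993164062), 1.4064443111419678)
far [ 2.7334936e-02 -9.9962634e-01  6.6324152e+02 -2.9524643e+01]
left [ 9.9999517e-01 -3.1055009e-03  5.5391821e+02  4.1772247e+01]
side grip [(np.float64(328.0416666666667), np.float64(181.11111111111111), 72, ((461.69720458984375, -176.21865844726562), (16.4084529876709, 72.72003936767578), 1.9895397424697876))]
```

{"fn": "jog_arm", "kwargs": {
  "rows": [
    {"x": 48, "y": -3.5, "az": -4.1, "fingers": 85},
    {"x": 48, "y": -3.5, "az": -4.1, "fingers": 85},
    {"x": 48, "y": -3.5, "az": -4.1, "fingers": 85},
    {"x": 48, "y": -3.5, "az": -4.1, "fingers": 85},
    {"x": 48, "y": -3.5, "az": -4.1, "fingers": 85},
    {"x": 48, "y": -3.5, "az": -4.1, "fingers": 85},
    {"x": 48, "y": -3.5, "az": -4.1, "fingers": 85},
    {"x": 48, "y": -3.5, "az": -4.1, "fingers": 85}
  ]
}}

```text
invalid input
```

{"fn": "jog_arm", "kwargs": {
  "rows": [
    {"x": 48, "y": -3.5, "z": 0, "ax": 0, "ay": 0, "az": -4.1, "fingers": 85},
    {"x": 48, "y": -3.5, "z": 0, "ax": 0, "ay": 0, "az": -4.1, "fingers": 85},
    {"x": 48, "y": -3.5, "z": 0, "ax": 0, "ay": 0, "az": -4.1, "fingers": 85},
    {"x": 48, "y": -3.5, "z": 0, "ax": 0, "ay": 0, "az": -4.1, "fingers": 85},
    {"x": 48, "y": -3.5, "z": 0, "ax": 0, "ay": 0, "az": -4.1, "fingers": 85},
    {"x": 48, "y": -3.5, "z": 0, "ax": 0, "ay": 0, "az": -4.1, "fingers": 85},
    {"x": 48, "y": -3.5, "z": 0, "ax": 0, "ay": 0, "az": -4.1, "fingers": 85},
    {"x": 48, "y": -3.5, "z": 0, "ax": 0, "ay": 0, "az": -4.1, "fingers": 85}
  ]
}}

```text
t: 1.1
eef_pos: [0.502, -0.4305, 0.2313]
tool_rot: [0.0, 0.909, 0.416, 0.0]
contact_force: [1.1, 0.8, 0.3]
gripper_width: 0.994
grasp_force: 0.0
```

```bash
python3 - <<'E'
from h import *
c=cam('top');c['pixels']=cv2.cvtColor(cv2.imread('pics/top0.png'),cv2.COLOR_BGR2RGB)
h=cv2.cvtColor(c['pixels'],cv2.COLOR_RGB2HSV);g=c['pixels'].mean(2)
for th in(125,132,138):
    m=((g<th)&(h[...,1]<110)).astype(np.uint8)*255;k=np.zeros_like(m);k[178:216,240:285]=1
    m=cv2.morphologyEx(m*k,cv2.MORPH_OPEN,cv2.getStructuringElement(cv2.MORPH_ELLIPSE,(19,19)))
    q=max(cv2.findContours(m,0,1)[0],key=cv2.contourArea);P=np.array([onz(c,*p[0],.105)[:2]*1000 for p in q],np.float32)
    print(th,cv2.boundingRect(q),cv2.fitEllipse(P),cv2.minEnclosingCircle(P))
print(onz(c,262.8,196.7,.105))
E
```

```text
125 (248, 181, 29, 32) ((576.0346069335938, -30.210527420043945), (78.08468627929688, 95.86419677734375), 56.905357360839844) ((575.9982299804688, -28.670482635498047), 47.75566864013672)
132 (248, 181, 30, 32) ((576.1605224609375, -30.979557037353516), (82.0633544921875, 97.18379974365234), 54.10231018066406) ((574.8466796875, -30.55306625366211), 48.67570877075195)
138 (246, 181, 33, 32) ((576.3141479492188, -30.252880096435547), (84.3525161743164, 100.62432861328125), 40.38020324707031) ((575.7930908203125, -30.992380142211914), 50.938236236572266)
[ 0.57511923 -0.03336955  0.105     ]
```

{"fn": "jog_arm", "kwargs": {
  "rows": [
    {"x": 48, "y": -3.5, "z": 0, "ax": 0, "ay": 0, "az": -4.1, "fingers": 85},
    {"x": 48, "y": -3.5, "z": 0, "ax": 0, "ay": 0, "az": -4.1, "fingers": 85},
    {"x": 48, "y": -3.5, "z": 0, "ax": 0, "ay": 0, "az": -4.1, "fingers": 85},
    {"x": 48, "y": -3.5, "z": 0, "ax": 0, "ay": 0, "az": -4.1, "fingers": 85},
    {"x": 48, "y": -3.5, "z": 0, "ax": 0, "ay": 0, "az": -4.1, "fingers": 85},
    {"x": 48, "y": -3.5, "z": 0, "ax": 0, "ay": 0, "az": -4.1, "fingers": 85},
    {"x": 48, "y": -3.5, "z": 0, "ax": 0, "ay": 0, "az": -4.1, "fingers": 85},
    {"x": 48, "y": -3.5, "z": 0, "ax": 0, "ay": 0, "az": -4.1, "fingers": 85}
  ]
}}

```text
t: 1.95
eef_pos: [0.6462, -0.0793, 0.2313]
tool_rot: [0.0, 0.755, 0.656, 0.0]
contact_force: [1.2, 0.4, -0.0]
gripper_width: 0.997
grasp_force: 0.0
```

{"fn": "jog_arm", "kwargs": {
  "rows": [
    {"x": 48, "y": -3.5, "z": 0, "ax": 0, "ay": 0, "az": -4.1, "fingers": 85},
    {"x": 48, "y": -3.5, "z": 0, "ax": 0, "ay": 0, "az": -4.1, "fingers": 85},
    {"x": 48, "y": -3.5, "z": 0, "ax": 0, "ay": 0, "az": -4.1, "fingers": 85},
    {"x": 48, "y": -3.5, "z": 0, "ax": 0, "ay": 0, "az": -4.1, "fingers": 85},
    {"x": 48, "y": -3.5, "z": 0, "ax": 0, "ay": 0, "az": -4.1, "fingers": 85},
    {"x": 40, "y": -3.5, "z": 0, "ax": 0, "ay": 0, "az": -4.1, "fingers": 85},
    {"x": 0, "y": 0, "z": 0, "ax": 0, "ay": 0, "az": 0, "fingers": 85},
    {"x": 0, "y": 0, "z": 0, "ax": 0, "ay": 0, "az": 0, "fingers": 85}
  ]
}}

```text
t: 2.75
eef_pos: [0.6161, 0.1972, 0.2313]
tool_rot: [0.0, 0.598, 0.801, -0.0]
contact_force: [1.0, -1.7, -0.7]
gripper_width: 0.995
grasp_force: 0.0
```

{"fn": "jog_arm", "kwargs": {
  "rows": [
    {"x": 35, "y": -11, "z": 20, "ax": 0, "ay": 0, "az": 0, "fingers": 85},
    {"x": 35, "y": -11, "z": 20, "ax": 0, "ay": 0, "az": 0, "fingers": 85},
    {"x": 0, "y": 0, "z": 45, "ax": 0, "ay": 0, "az": 0, "fingers": 85},
    {"x": 0, "y": 0, "z": 45, "ax": 0, "ay": 0, "az": 0, "fingers": 85},
    {"x": 0, "y": 0, "z": 40, "ax": 0, "ay": 0, "az": 0, "fingers": 85},
    {"x": 0, "y": 0, "z": 20, "ax": 0, "ay": 0, "az": 0, "fingers": 85},
    {"x": 0, "y": 0, "z": 0, "ax": 0, "ay": 0, "az": 0, "fingers": 85},
    {"x": 0, "y": 0, "z": 0, "ax": 0, "ay": 0, "az": 0, "fingers": 85}
  ]
}}

```text
t: 3.55
eef_pos: [0.5766, 0.2559, 0.0417]
tool_rot: [0.0, 0.6, 0.8, -0.0]
contact_force: [0.7, 0.6, -0.1]
gripper_width: 0.997
grasp_force: 0.0
```

{"fn": "jog_arm", "kwargs": {
  "force": 25,
  "rows": [
    {"x": 2, "y": -1, "z": 22, "ax": 0, "ay": 0, "az": 0, "fingers": 85},
    {"x": 0, "y": 0, "z": 15, "ax": 0, "ay": 0, "az": 0, "fingers": 85},
    {"x": 0, "y": 0, "z": 6, "ax": 0, "ay": 0, "az": 0, "fingers": 85},
    {"x": 0, "y": 0, "z": 0, "ax": 0, "ay": 0, "az": 0, "fingers": 72},
    {"x": 0, "y": 0, "z": 0, "ax": 0, "ay": 0, "az": 0, "fingers": 64},
    {"x": 0, "y": 0, "z": 0, "ax": 0, "ay": 0, "az": 0, "fingers": 50},
    {"x": 0, "y": 0, "z": 0, "ax": 0, "ay": 0, "az": 0, "fingers": 50},
    {"x": 0, "y": 0, "z": 0, "ax": 0, "ay": 0, "az": 0, "fingers": 50}
  ]
}}

```text
t: 4.35
eef_pos: [0.5748, 0.2592, -0.0005]
tool_rot: [0.0, 0.599, 0.801, 0.001]
contact_force: [-0.9, -0.2, 7.2]
gripper_width: 0.688
grasp_force: 27.2
```

```bash
python3 - <<'E'
from h import *
c=cam('side')
cv2.imwrite('pics/g1.png',cv2.resize(cv2.cvtColor(c['pixels'],cv2.COLOR_RGB2BGR)[230:330,160:290],None,fx=6,fy=6))
E
```

```text
(no output)
```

View pics/g1.png

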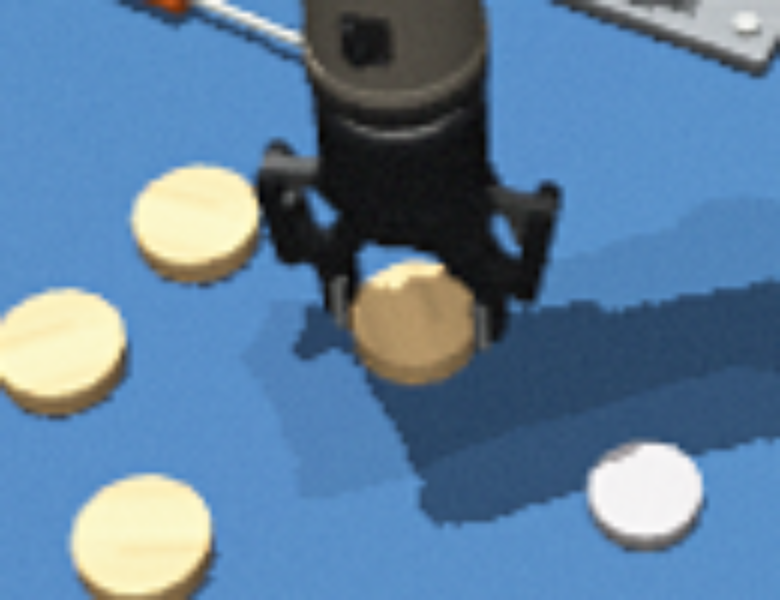

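{"fn": "jog_arm", "kwargs": {
  "rows": [
    {"x": 0, "y": 0, "z": -10, "ax": 0, "ay": 0, "az": 0, "fingers": 50},
    {"x": 0, "y": 0, "z": -35, "ax": 0, "ay": 0, "az": 4.1, "fingers": 50},
    {"x": 0, "y": 0, "z": -45, "ax": 0, "ay": 0, "az": 4.1, "fingers": 50},
    {"x": 0, "y": 0, "z": -45, "ax": 0, "ay": 0, "az": 4.1, "fingers": 50},
    {"x": 0, "y": 0, "z": -40, "ax": 0, "ay": 0, "az": 4.1, "fingers": 50},
    {"x": -30, "y": 0, "z": 0, "ax": 0, "ay": 0, "az": 0, "fingers": 50},
    {"x": -40, "y": 0, "z": 0, "ax": 0, "ay": 0, "az": 0, "fingers": 50},
    {"x": -40, "y": 0, "z": 0, "ax": 0, "ay": 0, "az": 0, "fingers": 50}
  ]
}}

```text
t: 5.2
eef_pos: [0.5739, 0.1483, 0.1744]
tool_rot: [0.0, 0.706, 0.708, 0.001]
contact_force: [1.7, 0.4, -0.6]
gripper_width: 0.688
grasp_force: 27.2
```

{"fn": "jog_arm", "kwargs": {
  "rows": [
    {"x": -40, "y": 4, "z": 0, "ax": 0, "ay": 0, "az": 0, "fingers": 50},
    {"x": -40, "y": 4, "z": 0, "ax": 0, "ay": 0, "az": 0, "fingers": 50},
    {"x": -40, "y": 0, "z": 0, "ax": 0, "ay": 0, "az": 0, "fingers": 50},
    {"x": -40, "y": 0, "z": 0, "ax": 0, "ay": 0, "az": 0, "fingers": 50},
    {"x": -20, "y": 0, "z": 0, "ax": 0, "ay": 0, "az": 0, "fingers": 50},
    {"x": 0, "y": 0, "z": 0, "ax": 0, "ay": 0, "az": 0, "fingers": 50},
    {"x": 0, "y": 0, "z": 0, "ax": 0, "ay": 0, "az": 0, "fingers": 50},
    {"x": 0, "y": 0, "z": 0, "ax": 0, "ay": 0, "az": 0, "fingers": 50}
  ]
}}

```text
t: 6.0
eef_pos: [0.5821, -0.029, 0.1737]
tool_rot: [-0.0, 0.706, 0.708, 0.001]
contact_force: [-0.6, 1.0, 0.2]
gripper_width: 0.693
grasp_force: 27.2
```

{"fn": "jog_arm", "kwargs": {
  "rows": [
    {"x": -3, "y": 0.5, "z": 20, "ax": 0, "ay": 0, "az": 0, "fingers": 50},
    {"x": 0, "y": 0, "z": 20, "ax": 0, "ay": 0, "az": 0, "fingers": 50},
    {"x": 0, "y": 0, "z": 12, "ax": 0, "ay": 0, "az": 0, "fingers": 50},
    {"x": 0, "y": 0, "z": 6, "ax": 0, "ay": 0, "az": 0, "fingers": 50},
    {"x": 0, "y": 0, "z": 0, "ax": 0, "ay": 0, "az": 0, "fingers": 50},
    {"x": 0, "y": 0, "z": 0, "ax": 0, "ay": 0, "az": 0, "fingers": 50},
    {"x": 0, "y": 0, "z": 0, "ax": 0, "ay": 0, "az": 0, "fingers": 50},
    {"x": 0, "y": 0, "z": 0, "ax": 0, "ay": 0, "az": 0, "fingers": 50}
  ]
}}

```text
t: 6.8
eef_pos: [0.5831, -0.0341, 0.1161]
tool_rot: [0.0, 0.707, 0.707, 0.0]
contact_force: [-0.2, -0.6, 0.1]
gripper_width: 0.687
grasp_force: 27.2
```

```bash
python3 - <<'E'
from h import *
c=cam('side')
cv2.imwrite('pics/g2.png',cv2.resize(cv2.cvtColor(c['pixels'],cv2.COLOR_RGB2BGR)[150:250,210:340],None,fx=6,fy=6))
E
```

```text
(no output)
```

View pics/g2.png

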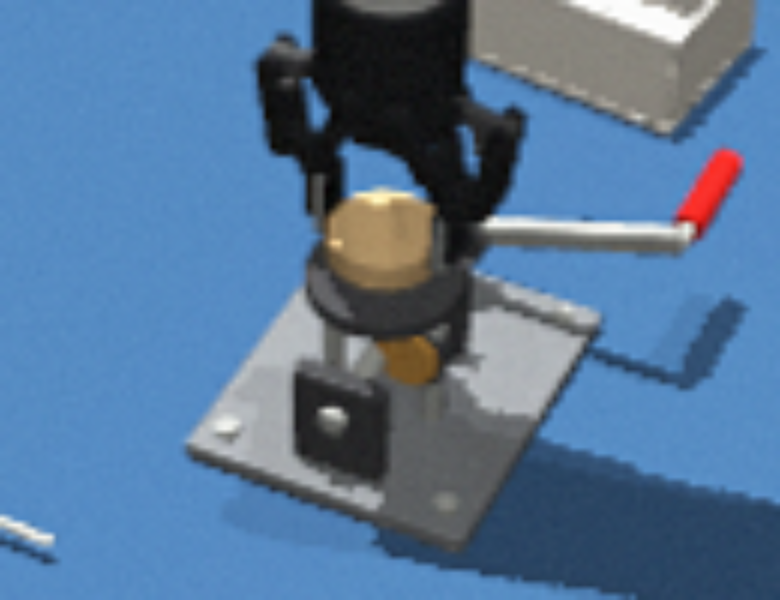

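The side crop shows the ply disc held level about 10 mm above the platen. Its centre is at zoom pixel x≈382, against ≈388 for the platen, so it is centred to a few mm. I'll lower and release.

{"fn": "jog_arm", "kwargs": {
  "rows": [
    {"x": 1, "y": 0, "z": 5, "ax": 0, "ay": 0, "az": 0, "fingers": 50},
    {"x": 0, "y": 0, "z": 3, "ax": 0, "ay": 0, "az": 0, "fingers": 50},
    {"x": 0, "y": 0, "z": 2, "ax": 0, "ay": 0, "az": 0, "fingers": 50},
    {"x": 0, "y": 0, "z": 0, "ax": 0, "ay": 0, "az": 0, "fingers": 50},
    {"x": 0, "y": 0, "z": 0, "ax": 0, "ay": 0, "az": 0, "fingers": 50},
    {"x": 0, "y": 0, "z": 0, "ax": 0, "ay": 0, "az": 0, "fingers": 50},
    {"x": 0, "y": 0, "z": 0, "ax": 0, "ay": 0, "az": 0, "fingers": 50},
    {"x": 0, "y": 0, "z": 0, "ax": 0, "ay": 0, "az": 0, "fingers": 50}
  ]
}}

```text
t: 7.65
eef_pos: [0.5826, -0.0332, 0.1054]
tool_rot: [0.0, 0.707, 0.707, 0.0]
contact_force: [0.2, 0.5, -0.6]
gripper_width: 0.688
grasp_force: 27.2
```

{"fn": "jog_arm", "kwargs": {
  "rows": [
    {"x": 0, "y": 0, "z": 0.7, "ax": 0, "ay": 0, "az": 0, "fingers": 50},
    {"x": 0, "y": 0, "z": 0, "ax": 0, "ay": 0, "az": 0, "fingers": 50},
    {"x": 0, "y": 0, "z": 0, "ax": 0, "ay": 0, "az": 0, "fingers": 60},
    {"x": 0, "y": 0, "z": 0, "ax": 0, "ay": 0, "az": 0, "fingers": 64},
    {"x": 0, "y": 0, "z": 0, "ax": 0, "ay": 0, "az": 0, "fingers": 70},
    {"x": 0, "y": 0, "z": 0, "ax": 0, "ay": 0, "az": 0, "fingers": 80},
    {"x": 0, "y": 0, "z": 0, "ax": 0, "ay": 0, "az": 0, "fingers": 85},
    {"x": 0, "y": 0, "z": 0, "ax": 0, "ay": 0, "az": 0, "fingers": 85}
  ]
}}

```text
t: 8.45
eef_pos: [0.5826, -0.0331, 0.1047]
tool_rot: [0.0, 0.707, 0.707, 0.0]
contact_force: [-0.3, 0.3, -0.3]
gripper_width: 0.992
grasp_force: 0.0
```

{"fn": "jog_arm", "kwargs": {
  "rows": [
    {"x": 0, "y": 0, "z": -10, "ax": 0, "ay": 0, "az": 0, "fingers": 85},
    {"x": 0, "y": 0, "z": -25, "ax": 0, "ay": 0, "az": 0, "fingers": 85},
    {"x": 0, "y": 0, "z": -35, "ax": 0, "ay": 0, "az": 0, "fingers": 85},
    {"x": 40, "y": -15, "z": -10, "ax": 0, "ay": 0, "az": 0, "fingers": 85},
    {"x": 45, "y": -20, "z": 0, "ax": 0, "ay": 0, "az": 0, "fingers": 85},
    {"x": 45, "y": -20, "z": 0, "ax": 0, "ay": 0, "az": 0, "fingers": 85},
    {"x": 45, "y": -20, "z": 0, "ax": 0, "ay": 0, "az": 0, "fingers": 85},
    {"x": 45, "y": -20, "z": 0, "ax": 0, "ay": 0, "az": 0, "fingers": 85}
  ]
}}

```text
t: 9.25
eef_pos: [0.4868, 0.1885, 0.1857]
tool_rot: [0.0, 0.707, 0.707, 0.001]
contact_force: [0.7, 0.1, -0.0]
gripper_width: 0.994
grasp_force: 0.0
```

```bash
python3 - <<'E'
from h import *
c=cam('top');s=cam('side')
a=[cv2.resize(cv2.cvtColor(i['pixels'],cv2.COLOR_RGB2BGR)[r[0]:r[0]+60,r[1]:r[1]+64],None,fx=6,fy=6) for i,r in((c,(165,232)),(s,(175,242)))]
cv2.imwrite('pics/p1.png',np.hstack(a))
for b in blobs(c,(15,40,110),(40,255,255),60,(235,165,300,225)): print(b[:3],onz(c,b[0],b[1],.121))
for b in blobs(s,(15,40,80),(40,255,255),60,(250,170,300,210)): print(b[:3],onz(s,b[0],b[1],.113))
for b in blobs(c,(0,0,150),(180,60,255),60,(150,230,176,255)): print('alu',b[:3],onz(c,b[0],b[1],.012))
E
```

```text
(262.87814879906267, 193.6795547744581, 284.5) [ 0.58353612 -0.03326817  0.121     ]
alu (159.19559228650135, 233.35674931129475, 121.0) [0.46620333 0.30300033 0.012     ]
```

View pics/p1.png

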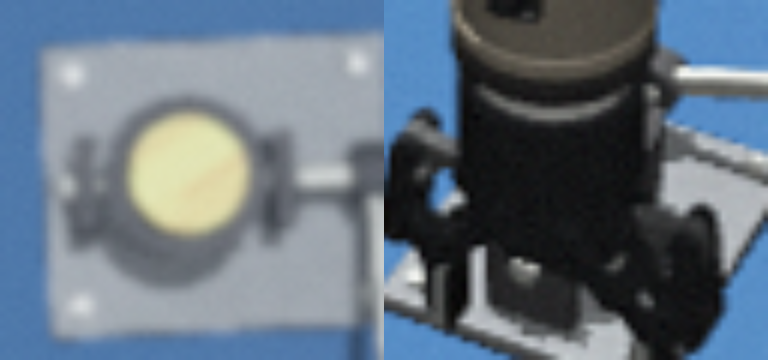

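The picture shows the ply disc centred on the platen: disc at (262.9,193.7), i.e. world (0.583,-0.033). Next, the aluminium disc.

{"fn": "jog_arm", "kwargs": {
  "rows": [
    {"x": 35, "y": -16, "z": 0, "ax": 0, "ay": 0, "az": 0, "fingers": 85},
    {"x": 35, "y": -16, "z": 0, "ax": 0, "ay": 0, "az": 0, "fingers": 85},
    {"x": 32, "y": -16, "z": 20, "ax": 0, "ay": 0, "az": 0, "fingers": 85},
    {"x": 0, "y": 0, "z": 45, "ax": 0, "ay": 0, "az": 0, "fingers": 85},
    {"x": 0, "y": 0, "z": 45, "ax": 0, "ay": 0, "az": 0, "fingers": 85},
    {"x": 0, "y": 0, "z": 35, "ax": 0, "ay": 0, "az": 0, "fingers": 85},
    {"x": 0, "y": 0, "z": 0, "ax": 0, "ay": 0, "az": 0, "fingers": 85},
    {"x": 0, "y": 0, "z": 0, "ax": 0, "ay": 0, "az": 0, "fingers": 85}
  ]
}}

```text
t: 10.15
eef_pos: [0.44, 0.289, 0.0404]
tool_rot: [-0.0, 0.707, 0.707, -0.0]
contact_force: [-0.2, 0.6, -0.6]
gripper_width: 0.995
grasp_force: 0.0
```

{"fn": "jog_arm", "kwargs": {
  "force": 25,
  "rows": [
    {"x": 2, "y": -0.5, "z": 20, "ax": 0, "ay": 0, "az": 0, "fingers": 85},
    {"x": 0, "y": 0, "z": 13, "ax": 0, "ay": 0, "az": 0, "fingers": 85},
    {"x": 0, "y": 0, "z": 5.5, "ax": 0, "ay": 0, "az": 0, "fingers": 80},
    {"x": 0, "y": 0, "z": 0, "ax": 0, "ay": 0, "az": 0, "fingers": 68},
    {"x": 0, "y": 0, "z": 0, "ax": 0, "ay": 0, "az": 0, "fingers": 56},
    {"x": 0, "y": 0, "z": 0, "ax": 0, "ay": 0, "az": 0, "fingers": 40},
    {"x": 0, "y": 0, "z": 0, "ax": 0, "ay": 0, "az": 0, "fingers": 40},
    {"x": 0, "y": 0, "z": 0, "ax": 0, "ay": 0, "az": 0, "fingers": 40}
  ]
}}

```text
t: 10.95
eef_pos: [0.4395, 0.2912, 0.0022]
tool_rot: [0.0, 0.707, 0.707, 0.001]
contact_force: [-2.1, -0.4, 5.0]
gripper_width: 0.572
grasp_force: 24.9
```

{"fn": "jog_arm", "kwargs": {
  "rows": [
    {"x": 0, "y": 0, "z": -10, "ax": 0, "ay": 0, "az": 0, "fingers": 40},
    {"x": 0, "y": 0, "z": -35, "ax": 0, "ay": 0, "az": 0, "fingers": 40},
    {"x": 0, "y": 0, "z": -45, "ax": 0, "ay": 0, "az": 0, "fingers": 40},
    {"x": 0, "y": 0, "z": -45, "ax": 0, "ay": 0, "az": 0, "fingers": 40},
    {"x": -10, "y": 10, "z": -35, "ax": 0, "ay": 0, "az": 0, "fingers": 40},
    {"x": -30, "y": 20, "z": -15, "ax": 0, "ay": 0, "az": 0, "fingers": 40},
    {"x": -35, "y": 25, "z": -5, "ax": 0, "ay": 0, "az": 0, "fingers": 40},
    {"x": -40, "y": 25, "z": 0, "ax": 0, "ay": 0, "az": 0, "fingers": 40}
  ]
}}

```text
t: 11.75
eef_pos: [0.5202, 0.1759, 0.1938]
tool_rot: [0.001, 0.706, 0.708, 0.002]
contact_force: [1.1, 0.1, -0.6]
gripper_width: 0.565
grasp_force: 26.2
```

{"fn": "jog_arm", "kwargs": {
  "rows": [
    {"x": -40, "y": 25, "z": 0, "ax": 0, "ay": 0, "az": 0, "fingers": 40},
    {"x": -45, "y": 20, "z": 0, "ax": 0, "ay": 0, "az": 0, "fingers": 40},
    {"x": -45, "y": 13, "z": 0, "ax": 0, "ay": 0, "az": 0, "fingers": 40},
    {"x": -45, "y": 5, "z": 0, "ax": 0, "ay": 0, "az": 0, "fingers": 40},
    {"x": -34, "y": 0, "z": 0, "ax": 0, "ay": 0, "az": 0, "fingers": 40},
    {"x": 0, "y": 0, "z": 0, "ax": 0, "ay": 0, "az": 0, "fingers": 40},
    {"x": 0, "y": 0, "z": 0, "ax": 0, "ay": 0, "az": 0, "fingers": 40},
    {"x": 0, "y": 0, "z": 0, "ax": 0, "ay": 0, "az": 0, "fingers": 40}
  ]
}}

```text
t: 12.55
eef_pos: [0.582, -0.0314, 0.1917]
tool_rot: [-0.0, 0.706, 0.708, 0.001]
contact_force: [-0.6, 0.2, -0.7]
gripper_width: 0.567
grasp_force: 26.2
```

Down 68 in total; I'll stop about 4 mm short first.

{"fn": "jog_arm", "kwargs": {
  "rows": [
    {"x": -1, "y": 0.5, "z": 20, "ax": 0, "ay": 0, "az": 0, "fingers": 40},
    {"x": 0, "y": 0, "z": 20, "ax": 0, "ay": 0, "az": 0, "fingers": 40},
    {"x": 0, "y": 0, "z": 12, "ax": 0, "ay": 0, "az": 0, "fingers": 40},
    {"x": 0, "y": 0, "z": 7, "ax": 0, "ay": 0, "az": 0, "fingers": 40},
    {"x": 0, "y": 0, "z": 4, "ax": 0, "ay": 0, "az": 0, "fingers": 40},
    {"x": 0, "y": 0, "z": 0, "ax": 0, "ay": 0, "az": 0, "fingers": 40},
    {"x": 0, "y": 0, "z": 0, "ax": 0, "ay": 0, "az": 0, "fingers": 40},
    {"x": 0, "y": 0, "z": 0, "ax": 0, "ay": 0, "az": 0, "fingers": 40}
  ]
}}

```text
t: 13.35
eef_pos: [0.5831, -0.0341, 0.1288]
tool_rot: [0.0, 0.707, 0.707, 0.0]
contact_force: [-0.1, 0.5, -0.8]
gripper_width: 0.565
grasp_force: 26.2
```

{"fn": "jog_arm", "kwargs": {
  "rows": [
    {"x": 1, "y": 0, "z": 3, "ax": 0, "ay": 0, "az": 0, "fingers": 40},
    {"x": 0, "y": 0, "z": 2, "ax": 0, "ay": 0, "az": 0, "fingers": 40},
    {"x": 0, "y": 0, "z": 0, "ax": 0, "ay": 0, "az": 0, "fingers": 40},
    {"x": 0, "y": 0, "z": 0, "ax": 0, "ay": 0, "az": 0, "fingers": 40},
    {"x": 0, "y": 0, "z": 0, "ax": 0, "ay": 0, "az": 0, "fingers": 40},
    {"x": 0, "y": 0, "z": 0, "ax": 0, "ay": 0, "az": 0, "fingers": 40},
    {"x": 0, "y": 0, "z": 0, "ax": 0, "ay": 0, "az": 0, "fingers": 40},
    {"x": 0, "y": 0, "z": 0, "ax": 0, "ay": 0, "az": 0, "fingers": 40}
  ]
}}

```text
t: 14.15
eef_pos: [0.5826, -0.0332, 0.1231]
tool_rot: [0.0, 0.707, 0.707, -0.0]
contact_force: [0.0, -0.6, -0.6]
gripper_width: 0.573
grasp_force: 26.2
```

{"fn": "jog_arm", "kwargs": {
  "rows": [
    {"x": 0, "y": 0, "z": 0.5, "ax": 0, "ay": 0, "az": 0, "fingers": 40},
    {"x": 0, "y": 0, "z": 0, "ax": 0, "ay": 0, "az": 0, "fingers": 40},
    {"x": 0, "y": 0, "z": 0, "ax": 0, "ay": 0, "az": 0, "fingers": 50},
    {"x": 0, "y": 0, "z": 0, "ax": 0, "ay": 0, "az": 0, "fingers": 55},
    {"x": 0, "y": 0, "z": 0, "ax": 0, "ay": 0, "az": 0, "fingers": 65},
    {"x": 0, "y": 0, "z": 0, "ax": 0, "ay": 0, "az": 0, "fingers": 75},
    {"x": 0, "y": 0, "z": 0, "ax": 0, "ay": 0, "az": 0, "fingers": 85},
    {"x": 0, "y": 0, "z": 0, "ax": 0, "ay": 0, "az": 0, "fingers": 85}
  ]
}}

```text
t: 14.95
eef_pos: [0.5826, -0.0332, 0.1226]
tool_rot: [0.0, 0.707, 0.707, 0.0]
contact_force: [-0.1, -0.6, -1.3]
gripper_width: 0.997
grasp_force: 0.0
```

{"fn": "jog_arm", "kwargs": {
  "rows": [
    {"x": 0, "y": 0, "z": -10, "ax": 0, "ay": 0, "az": 0, "fingers": 85},
    {"x": 0, "y": 0, "z": -30, "ax": 0, "ay": 0, "az": 0, "fingers": 85},
    {"x": 0, "y": 0, "z": -35, "ax": 0, "ay": 0, "az": 0, "fingers": 85},
    {"x": -35, "y": -20, "z": -5, "ax": 0, "ay": 0, "az": 0, "fingers": 85},
    {"x": -40, "y": -30, "z": 0, "ax": 0, "ay": 0, "az": 0, "fingers": 85},
    {"x": -40, "y": -30, "z": 0, "ax": 0, "ay": 0, "az": 0, "fingers": 85},
    {"x": -30, "y": -30, "z": 0, "ax": 0, "ay": 0, "az": 0, "fingers": 85},
    {"x": 0, "y": -10, "z": 0, "ax": 0, "ay": 0, "az": 0, "fingers": 85}
  ]
}}

```text
t: 15.75
eef_pos: [0.4591, -0.1832, 0.203]
tool_rot: [0.0, 0.71, 0.704, -0.001]
contact_force: [0.5, 0.1, -0.7]
gripper_width: 0.997
grasp_force: 0.0
```

```bash
python3 - <<'E'
from h import *
c=cam('top');s=cam('side')
a=[cv2.resize(cv2.cvtColor(i['pixels'],cv2.COLOR_RGB2BGR)[r[0]:r[0]+60,r[1]:r[1]+64],None,fx=6,fy=6) for i,r in((c,(165,232)),(s,(165,242)))]
cv2.imwrite('pics/p2.png',np.hstack(a))
for b in blobs(c,(15,40,110),(40,255,255),20,(235,165,300,225)): print(b[:3],onz(c,b[0],b[1],.121),onz(c,*cv2.minEnclosingCircle(b[3])[0],.121))
for b in blobs(c,(0,0,185),(180,60,255),30,(250,180,275,208)): print('alu',b[:3],onz(c,b[0],b[1],.133))
for q in[grip(s,.093,(316,170,338,194))]: print('sg',q)
E
```

```text
alu (263.098814229249, 193.3425559947299, 253.0) [ 0.58390597 -0.03355599  0.133     ]
sg (np.float64(328.09859154929575), np.float64(181.08450704225353), 71, ((461.586669921875, -176.22250366210938), (16.18728256225586, 72.72003936767578), 1.9895395040512085))
```

View pics/p2.png

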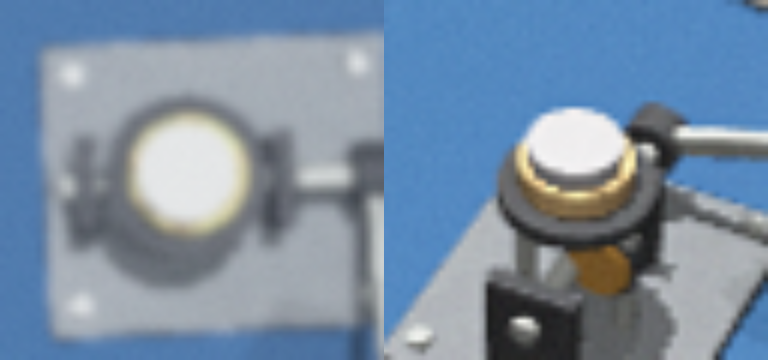

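The stack is flat and centred in both views: aluminium disc at top pixel (263.1,193.3), with an even ply rim around it. Now the grip.

{"fn": "jog_arm", "kwargs": {
  "rows": [
    {"x": -3, "y": 0, "z": 20, "ax": 0, "ay": 0, "az": 0, "fingers": 85},
    {"x": 0, "y": 0, "z": 35, "ax": 0, "ay": 0, "az": 0, "fingers": 70},
    {"x": 0, "y": 0, "z": 35, "ax": 0, "ay": 0, "az": 0, "fingers": 60},
    {"x": 0, "y": 0, "z": 25, "ax": 0, "ay": 0, "az": 0, "fingers": 60},
    {"x": 0, "y": 0, "z": 13, "ax": 0, "ay": 0, "az": 0, "fingers": 60},
    {"x": 0, "y": 0, "z": 0, "ax": 0, "ay": 0, "az": 0, "fingers": 60},
    {"x": 0, "y": 0, "z": 0, "ax": 0, "ay": 0, "az": 0, "fingers": 60},
    {"x": 0, "y": 0, "z": 0, "ax": 0, "ay": 0, "az": 0, "fingers": 60}
  ]
}}

```text
t: 16.65
eef_pos: [0.464, -0.1812, 0.076]
tool_rot: [0.001, 0.707, 0.707, 0.001]
contact_force: [0.4, -0.1, -0.5]
gripper_width: 0.699
grasp_force: 0.0
```

{"fn": "jog_arm", "kwargs": {
  "force": 40,
  "rows": [
    {"x": 0, "y": 0, "z": 0, "ax": 0, "ay": 0, "az": 0, "fingers": 45},
    {"x": 0, "y": 0, "z": 0, "ax": 0, "ay": 0, "az": 0, "fingers": 35},
    {"x": 0, "y": 0, "z": 0, "ax": 0, "ay": 0, "az": 0, "fingers": 25},
    {"x": 0, "y": 0, "z": 0, "ax": 0, "ay": 0, "az": 0, "fingers": 20},
    {"x": 0, "y": 0, "z": 0, "ax": 0, "ay": 0, "az": 0, "fingers": 5},
    {"x": 0, "y": 0, "z": 0, "ax": 0, "ay": 0, "az": 0, "fingers": 5},
    {"x": 0, "y": 0, "z": 0, "ax": 0, "ay": 0, "az": 0, "fingers": 5},
    {"x": 0, "y": 0, "z": 0, "ax": 0, "ay": 0, "az": 0, "fingers": 5}
  ]
}}

```text
t: 17.45
eef_pos: [0.4619, -0.1813, 0.0745]
tool_rot: [-0.0, 0.707, 0.707, -0.0]
contact_force: [-4.7, 0.3, 4.5]
gripper_width: 0.194
grasp_force: 39.0
```

{"fn": "jog_arm", "kwargs": {
  "rows": [
    {"x": 0.1, "y": 3.6, "z": -9.5, "ax": 0, "ay": 0, "az": 0, "fingers": 5},
    {"x": 0.1, "y": 4.3, "z": -9.2, "ax": 0, "ay": 0, "az": 0, "fingers": 5},
    {"x": 0.1, "y": 5.0, "z": -8.8, "ax": 0, "ay": 0, "az": 0, "fingers": 5},
    {"x": 0.1, "y": 5.7, "z": -8.4, "ax": 0, "ay": 0, "az": 0, "fingers": 5},
    {"x": 0.2, "y": 6.3, "z": -7.9, "ax": 0, "ay": 0, "az": 0, "fingers": 5},
    {"x": 0.2, "y": 6.9, "z": -7.4, "ax": 0, "ay": 0, "az": 0, "fingers": 5},
    {"x": 0.2, "y": 7.5, "z": -6.9, "ax": 0, "ay": 0, "az": 0, "fingers": 5},
    {"x": 0.2, "y": 8.0, "z": -6.3, "ax": 0, "ay": 0, "az": 0, "fingers": 5}
  ]
}}

```text
t: 18.25
eef_pos: [0.51, -0.18, 0.14]
tool_rot: [-0.0, 0.707, 0.707, -0.0]
contact_force: [-4.1, -1.8, -2.2]
gripper_width: 0.193
grasp_force: 39.6
```

{"fn": "jog_arm", "kwargs": {
  "rows": [
    {"x": 0.2, "y": 8.5, "z": -5.6, "ax": 0, "ay": 0, "az": 0, "fingers": 5},
    {"x": 0.2, "y": 8.9, "z": -4.9, "ax": 0, "ay": 0, "az": 0, "fingers": 5},
    {"x": 0.2, "y": 9.2, "z": -4.2, "ax": 0, "ay": 0, "az": 0, "fingers": 5},
    {"x": 0.2, "y": 9.5, "z": -3.5, "ax": 0, "ay": 0, "az": 0, "fingers": 5},
    {"x": 0.2, "y": 9.8, "z": -2.7, "ax": 0, "ay": 0, "az": 0, "fingers": 5},
    {"x": 0.2, "y": 10.0, "z": -2.0, "ax": 0, "ay": 0, "az": 0, "fingers": 5},
    {"x": 0.2, "y": 9.0, "z": -1.2, "ax": 0, "ay": 0, "az": 0, "fingers": 5},
    {"x": 0, "y": 5.0, "z": -0.4, "ax": 0, "ay": 0, "az": 0, "fingers": 5}
  ]
}}

```text
t: 19.05
eef_pos: [0.5813, -0.1783, 0.1639]
tool_rot: [0.0, 0.707, 0.707, 0.001]
contact_force: [-4.4, 0.2, 4.0]
gripper_width: 0.195
grasp_force: 40.1
```

{"fn": "jog_arm", "kwargs": {
  "rows": [
    {"x": 0, "y": 4, "z": 0, "ax": 0, "ay": 0, "az": 0, "fingers": 5},
    {"x": 0, "y": 2, "z": 0, "ax": 0, "ay": 0, "az": 0, "fingers": 5},
    {"x": 0, "y": 0, "z": 0, "ax": 0, "ay": 0, "az": 0, "fingers": 5},
    {"x": 0, "y": 0, "z": 0, "ax": 0, "ay": 0, "az": 0, "fingers": 5},
    {"x": 0, "y": 0, "z": 0, "ax": 0, "ay": 0, "az": 0, "fingers": 5},
    {"x": 0, "y": 0, "z": 0, "ax": 0, "ay": 0, "az": 0, "fingers": 5},
    {"x": 0, "y": 0, "z": 0, "ax": 0, "ay": 0, "az": 0, "fingers": 5},
    {"x": 0, "y": 0, "z": 0, "ax": 0, "ay": 0, "az": 0, "fingers": 5}
  ]
}}

```text
t: 19.85
eef_pos: [0.5863, -0.1781, 0.1639]
tool_rot: [0.0, 0.707, 0.707, 0.0]
contact_force: [-3.2, -0.5, 5.1]
gripper_width: 0.193
grasp_force: 40.2
```

```bash
python3 - <<'E'
from h import *
c=cam('top');s=cam('side')
print(bot.get_obs()['joint_vel'].round(4))
a=[cv2.resize(cv2.cvtColor(i['pixels'],cv2.COLOR_RGB2BGR)[r[0]:r[0]+90,r[1]:r[1]+64],None,fx=6,fy=6) for i,r in((c,(165,232)),(s,(145,252)))]
cv2.imwrite('pics/p3.png',np.hstack(a))
for b in blobs(c,(0,0,185),(180,60,255),30,(250,180,275,208)): print('alu',b[:3],onz(c,b[0],b[1],.150))
E
```

```text
[-0.0011 -0.0003  0.0013 -0.0006  0.0006  0.0008  0.0001]
alu (263.3454429572976, 193.0261312938177, 261.5) [ 0.58392458 -0.03373709  0.15      ]
```

View pics/p3.png

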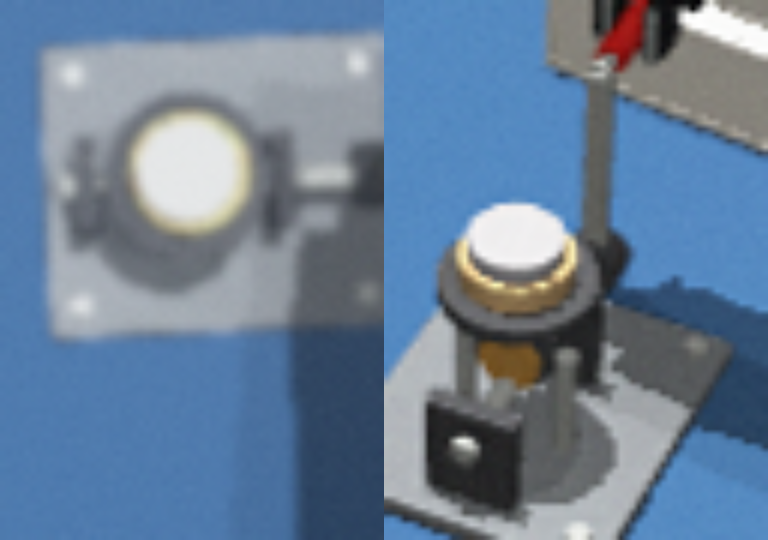

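The last picture shows the lever upright and held by its red grip. The platen is raised and the stack is still centred, with the aluminium disc at top pixel (263.3,193.0).

```bash
python3 -c "
from station import bot
print(bot.hand_in())"
```

```text
the job is handed in; nothing more can be done
None
```

Job handed in: the plywood and aluminium discs are stacked flat and centred on the platen, and the arm is holding the lever upright by its red grip; the hand-in returned no verdict.

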